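# Clear the finishing bench into its trays

### The job

Put the bench's mixed things away, each kind in its own tray: the two sanding blocks flat in the wooden tray, the two wood-stain tins upright in the steel tray and the turned drawer knob upright on its foot in the blue tray. Everything must stand fully on its tray's floor, not on a rim or on another thing, and be set down rather than dropped. Leave the glue bottle where it stands.

Things in the scene. Friction and masses are not known exactly. Their poses are not given: they have to be found in the camera images.
- cork_block: Cork-brown sanding block with a dark grey abrasive sole: 80 mm along its x, 45 mm along its y (grip it across these flat sides), 36 mm high, 50 to 130 g. Origin: centre of its underside, z up. At the start it lies flat on the bench, its x within 0.4 rad of world x.
- green_block: Green sanding block with a flat black stripe along its top and a red-brown abrasive sole: 80 mm along its x, 45 mm along its y (grip it across these flat sides), 36 mm high, 50 to 130 g. Origin: centre of its underside, z up. At the start it lies flat on the bench, its x within 0.4 rad of world x.
- brown_tin: Dark brown round wood-stain tin with a cream band and a steel lid with a brown spot: 52 mm across and 62 mm high, full and closed, 110 to 230 g, standing upright on the bench at the start. Origin: centre of its underside, z up (yaw arbitrary).
- red_tin: Red round wood-stain tin with a cream band and a steel lid with a red spot: 52 mm across and 62 mm high, full and closed, 110 to 230 g, standing upright on the bench at the start. Origin: centre of its underside, z up (yaw arbitrary).
- drawer_knob: Turned dark walnut drawer knob, 37 mm high, 28 to 56 g: foot 28 mm across, waist 20 mm across at 12 mm height, round head 40 mm across between 25 and 33 mm height (grip it there). Standing on its foot at the start. Origin: centre of the foot's underside, z up (yaw arbitrary).
- glue_bottle: White glue bottle with a yellow band and an orange pointed cap, 50 mm across, 83 mm high, standing loose among the things; to be left alone. Origin: centre of its underside, z up.
- wood_tray: Low open wooden tray, for the sanding blocks. 120 mm along its x, 160 mm along its y; floor 4 mm thick, walls 5 mm thick with the rim 18 mm above the bench, so 110 x 150 mm inside. Fixed to the bench. Origin: centre of its underside, z up. It lies in one of three places, turned by up to 0.2 rad from the world axes.
- steel_tray: Low open bare steel tray, for the stain tins. 120 mm along its x, 160 mm along its y; floor 4 mm thick, walls 5 mm thick with the rim 18 mm above the bench, so 110 x 150 mm inside. Fixed to the bench. Origin: centre of its underside, z up. It lies in one of three places, turned by up to 0.2 rad from the world axes.
- blue_tray: Low open blue plastic tray, for the drawer knob. 120 mm along its x, 160 mm along its y; floor 4 mm thick, walls 5 mm thick with the rim 18 mm above the bench, so 110 x 150 mm inside. Fixed to the bench. Origin: centre of its underside, z up. It lies in one of three places, turned by up to 0.2 rad from the world axes.

How it is judged:
At the end, for the whole second after the job is handed in: Blocks in the wooden, tins in the steel, knob in the blue tray: origins within 50 mm (tray x) and 70 mm (tray y) of its centre, under 10 mm above its underside; upright to 0.12 rad; released, at rest. Glue bottle within 30 mm of its start, upright to 0.3 rad (x of cork_block in the frame of wood_tray between -0.05 and 0.05 m and y of cork_block in the frame of wood_tray between -0.07 and 0.07 m and z of each of cork_block, green_block in the frame of wood_tray below 0.01 m and angle between each of cork_block, green_block, brown_tin, red_tin, drawer_knob's own z axis and vertical below 0.12 rad and linear speed of each of cork_block, green_block, brown_tin, red_tin, drawer_knob below 0.02 m/s and angular speed of each of cork_block, green_block, brown_tin, red_tin, drawer_knob below 0.2 rad/s and contact force between the fingers and cork_block below 0.1 N and x of green_block in the frame of wood_tray between -0.05 and 0.05 m and y of green_block in the frame of wood_tray between -0.07 and 0.07 m and contact force between the fingers and green_block below 0.1 N and x of brown_tin in the frame of steel_tray between -0.05 and 0.05 m and y of brown_tin in the frame of steel_tray between -0.07 and 0.07 m and z of each of brown_tin, red_tin in the frame of steel_tray below 0.01 m and contact force between the fingers and brown_tin below 0.1 N and x of red_tin in the frame of steel_tray between -0.05 and 0.05 m and y of red_tin in the frame of steel_tray between -0.07 and 0.07 m and contact force between the fingers and red_tin below 0.1 N and x of drawer_knob in the frame of blue_tray between -0.05 and 0.05 m and y of drawer_knob in the frame of blue_tray between -0.07 and 0.07 m and z of drawer_knob in the frame of blue_tray below 0.01 m and contact force between the fingers and drawer_knob below 0.1 N and distance of glue_bottle from where it was at the start of the episode below 0.03 m and angle between glue_bottle's own z axis and vertical below 0.3 rad); the robot touches nothing.
It fails at once if the glue bottle is pushed more than 30 mm or tipped by more than 0.3 rad (not (distance of glue_bottle from where it was at the start of the episode below 0.03 m and angle between glue_bottle's own z axis and vertical below 0.3 rad)).
It fails at once if a block, tin or the knob is dropped: touched by nothing while its underside is more than 35 mm above the bench ((height (world z) of cork_block above 0.035 m and contact force between cork_block and anything else below 0.02 N) or (height (world z) of green_block above 0.035 m and contact force between green_block and anything else below 0.02 N) or (height (world z) of brown_tin above 0.035 m and contact force between brown_tin and anything else below 0.02 N) or (height (world z) of red_tin above 0.035 m and contact force between red_tin and anything else below 0.02 N) or (height (world z) of drawer_knob above 0.035 m and contact force between drawer_knob and anything else below 0.02 N)).
It also fails if it takes over 120 s, if anything falls off the work surface, if the arm or the gripper's body presses on something with over 40 N, if the wrist force passes 120 N, or if a joint passes its speed limit or range.

### The arm

A 6-joint arm with a two-finger parallel gripper is mounted at the origin on the work surface. World frame = base frame: x ahead of the robot, y to its left, z up, the work surface at z = 0. Lengths are in m, angles in rad, forces in N, time in s.
With the tool pointing down it reaches from about 0.325 to 0.925 m from the base axis. Payload 3.1 kg.
Tool frame: the origin (TCP) lies midway between the tips of the shut fingers; the grasp point (between the pads) lies 19 mm behind it; z points along the fingers, y is the line along which they close (so a half turn about z gives the same grasp; the last joint's range is limited). The gripper opens to 85 mm and grips with 20 to 120 N. Pads are 22 mm wide; open, the fingers measure 114 mm over their backs; the gripper's body (76 mm by 85 mm) begins 54 mm behind the grasp point. The pads swing forward as they close: fully open they stand 13 mm farther back than shut.
Start: joints at [-1.269, 0.217, 1.613, -0, 1.311, -0.112], TCP at [0.251, -0.572, 0.231] pointing down, gripper open.
Joint ranges: [-2.75, 2.75], [-0.78, 2.1], [0.31, 2.55], [-1.13, 4.27], [0.13, 2.63], [-2.58, 2.58]. Speed limits (rad/s): [2.79, 2.79, 3.14, 3.14, 3.14, 3.14].

### API

Orientations are given as a unit quaternion [x, y, z, w].
In Python, from station import arm gives the robot as it stands.
- The arm moves only by the shell command python3 -m crank 'ROWS' [FORCE]. ROWS is JSON, a list that holds one entry, the list of rows, each a list of 5 numbers: the opening, from 0 (shut) to 1 (fully open), then the shift along the tool's x, y, z in mm, then the turn about the tool's z in degrees. In form: [[[gripper, tx, ty, tz, twist], ...]]. A call has 1 to 5 rows; each row is the pose to reach, as a shift and turn from the pose commanded when the call began, along the tool's axes at that moment; what a row does not reach only later rows make up. A row lasts 1/12 s, in which the tool goes at most 41.7 mm and 7.16 degrees, less where a joint would pass 70% of its speed; a pose out of reach is approached as far as the arm can. A call with a gripper value outside its range is refused whole. The fingers move at their own pace and stop on an object; FORCE is the grip in N (left out, the last holds). Time passes only in rows, so rows that repeat a pose let the fingers close. It gives the time, the measured TCP pose, the force, the opening and the grip force at its end, in the units of the state.
- arm.sense(): the state, without advancing time (a new reading comes with each control period).
- arm.read_camera(name): name is "scene" or "top" or "wrist"; returns (picture, depth): 400x640x3 uint8, red, green, blue; 400x640 float32, m along the optical axis (not along the pixel's ray), 0 where there is no reading.
- arm.get_calibration(name): a dict with "K" (3x3 intrinsics, pixels), "R" (3x3) and "t" (3): a world point X has camera coordinates R X + t. Camera axes: x right, y down, z forward; pixel columns grow to the right and rows downward; lengths in m; the calibration is good to about 2 mm. A picture is of the moment at which its call begins: read the wrist's pose just before it. get_calibration takes no time and is no camera call; for the wrist camera it gives the pose at the moment of the call.
- arm.hand_in(): hands the job in; it is judged then, once.
The state is a dict: "time_s": time; "q": joint angles; "dq": joint speeds; "tau": joint torques, N m; "position": TCP position; "tool_rot": TCP orientation; "ft_force": force on the tool from outside, world axes, zero at the start; "ft_torque": the same for the moment, N m; "gripper_width": finger opening in m; "grasp_force": force on a finger pad.
Only numpy, scipy, OpenCV 4.12 (cv2) and the standard library are available. Lean on these libraries where they do the work, as an engineer would, in place of code of your own. Each camera call takes 0.05 s, during which the arm holds its last target. There are 200 camera calls.

## Working session

There is one attempt and no reset: what is moved stays moved. The work goes in short steps, Python scripts to look and compute and a shell command to move; the robot and the scene stay as the last step left them, time stands still between calls to the robot, and variables do not carry over. Pictures are saved under pics/ and viewed, at most 14 in all, crops included, and the job is handed in when it is done.

```bash
ls; mkdir -p pics; python3 - <<'E'
from station import arm
import cv2
s=arm.sense(); print(s['time_s'],s['position'],s['tool_rot'],s['gripper_width'])
for n in ['scene','top']:
    p,d=arm.read_camera(n); cv2.imwrite(f'pics/{n}0.png',p[:,:,::-1]); c=arm.get_calibration(n); print(n,c)
E
```

```text
pics
0.0 [ 0.25109973 -0.57146715  0.2299852 ] [ 9.78670095e-01  2.05434875e-01 -1.05445726e-04 -1.16028899e-03] 0.08541587756153152
scene {'K': array([[430.40488136,   0.        , 322.72552212],
       [  0.        , 430.40488136, 199.76268667],
       [  0.        ,   0.        ,   1.        ]]), 'R': array([[ 0.25770897,  0.96621623,  0.00350525],
       [ 0.6990973 , -0.18395641, -0.69095804],
       [-0.66697006,  0.18051659, -0.72288637]]), 't': array([-0.1573083 , -0.35132152,  1.39328901])}
top {'K': array([[401.54189222,   0.        , 324.80278836],
       [  0.        , 401.54189222, 204.47413008],
       [  0.        ,   0.        ,   1.        ]]), 'R': array([[-0.01743206, -0.99953576,  0.02498777],
       [-0.98960107,  0.0136792 , -0.14318731],
       [ 0.14277902, -0.02722398, -0.98938011]]), 't': array([-0.0030547 ,  0.51236435,  0.98607638])}
```

View pics/top0.png

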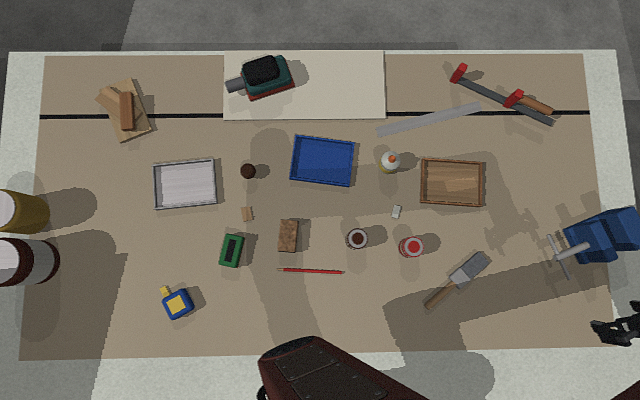

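View pics/scene0.png

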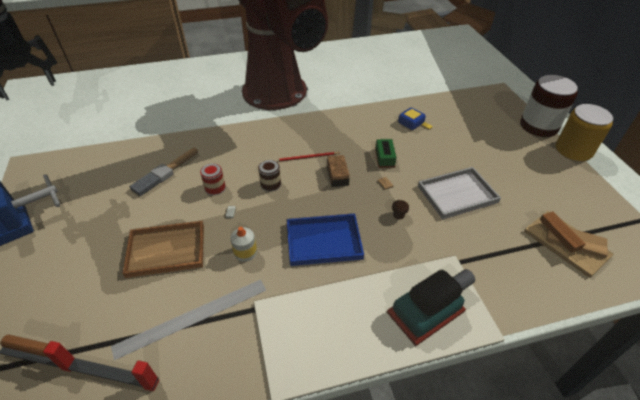

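The top view shows the steel tray at (185,183), knob (248,171), blue tray (323,160), glue bottle (390,160) and wood tray (452,182). The green block is at (232,250), cork block (288,235), brown tin (357,238) and red tin (412,246).

```bash
cat > h.py <<'E'
import numpy as np, cv2
from station import arm
def cloud(n):
    c=arm.get_calibration(n); p,d=arm.read_camera(n)
    v,u=np.indices(d.shape); K=c['K']
    X=np.stack([(u-K[0,2])/K[0,0]*d,(v-K[1,2])/K[1,1]*d,d],-1)
    W=(X-c['t'])@c['R']; W[d==0]=np.nan
    return p,W
def obj(W,u,v,z0,z1,r):
    m=np.zeros(W.shape[:2],bool); m[v-r:v+r+1,u-r:u+r+1]=1
    m&=(W[...,2]>z0)&(W[...,2]<z1); P=W[m]
    c,s,a=cv2.minAreaRect(P[:,:2].astype(np.float32)*1000)
    return len(P),np.round(c),np.round(s),round(a,1),np.round(np.median(P,0)*1000,1)
E
python3 - <<'E'
from h import *
p,W=cloud('top')
for n,u,v,z0,z1,r in [('steel',185,183,.013,.03,38),('blue',323,160,.013,.03,38),('wood',452,182,.013,.03,38),('knob',248,171,.025,.06,14),('bottle',390,160,.03,.1,18),('green',232,250,.030,.06,24),('cork',288,235,.030,.06,24),('brown',357,238,.055,.08,16),('red',412,246,.055,.08,16)]:
    print(n,*obj(W,u,v,z0,z1,r))
cv2.imwrite('pics/crop.png',cv2.resize(p[120:280,140:500,::-1],None,fx=2.2,fy=2.2,interpolation=cv2.INTER_CUBIC))
def px(u,v,z):
    c=arm.get_calibration('top'); r=c['R'].T@np.linalg.inv(c['K'])@[u,v,1]; o=-c['R'].T@c['t']; return o+r*(z-o[2])/r[2]
print(px(357,238,.062),px(412,246,.062),px(248,171,.037))
E
```

```text
steel 469 [576. 355.] [121. 162.] 5.4 [575.1 356.8  16.9]
blue 417 [634.  -5.] [160. 121.] 82.0 [634.7  -5.3  17.3]
wood 450 [ 572. -347.] [161. 121.] 85.0 [ 566.3 -347.3   17.5]
knob 193 [604. 187.] [38. 39.] 27.0 [602.6 187.2  35.2]
bottle 344 [ 621. -178.] [47. 48.] 89.7 [ 616.6 -175.2   61.4]
green 569 [401. 228.] [45. 80.] 76.4 [400.7 227.5  35.2]
cork 564 [436.  85.] [45. 80.] 83.8 [435.8  85.4  35.3]
brown 358 [425. -88.] [50. 50.] 88.4 [424.1 -87.9  61.5]
red 361 [ 402. -226.] [51. 52.] 24.3 [ 402.1 -225.    61.2]
[ 0.42422627 -0.08813959  0.062     ] [ 0.40241497 -0.2232324   0.062     ] [0.60174335 0.18454283 0.037     ]
```

View pics/crop.png

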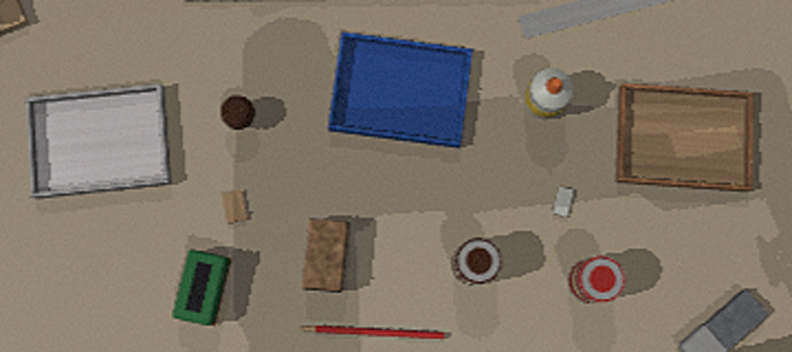

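The crop confirms the layout: green block (200,287), cork block (326,255), brown tin (478,260), red tin (600,280), knob (238,112), bottle (550,90). Depth and rectangle fits give all poses, so I start moving to above the red tin and turn the tool parallel to world x.

```bash
cat > to.py <<'E'
# shift and turn (tool axes, mm/deg) from the present pose to world x y z (mm) yaw (deg)
import sys
from h import *
from scipy.spatial.transform import Rotation as R
x,y,z,w=map(float,sys.argv[1:5]); s=arm.sense()
M=R.from_quat(s['tool_rot']).as_matrix(); yaw=np.degrees(np.arctan2(M[1,0],M[0,0]))
print('t',s['time_s'],'pos',np.round(s['position']*1000,1),'yaw',round(yaw,1),'w',round(s['gripper_width']*1000,1),'F',s['grasp_force'],'shift',np.round(M.T@([x,y,z]-s['position']*1000),1),'twist',round(yaw-w,1))
E
python3 -m crank '[[[1,140,-128,50,23.7],[1,140,-128,50,23.7],[1,140,-128,50,23.7],[1,140,-128,50,23.7],[1,140,-128,50,23.7]]]' 40
python3 -m crank '[[[1,75,-172,50,0],[1,75,-172,50,0],[1,75,-172,50,0],[1,75,-172,50,0],[1,75,-172,50,0]]]'
python3 to.py 402 -225 130 0
```

```text
time_s: 0.57
position: [0.3282, -0.3949, 0.1795]
tool_rot: [1.0, -0.0, -0.0, -0.002]
ft_force: [0.4, 0.3, -0.3]
gripper_width: 0.0855
grasp_force: 0.0
time_s: 0.98
position: [0.4028, -0.223, 0.1298]
tool_rot: [1.0, 0.001, -0.001, -0.001]
ft_force: [0.3, -1.2, -1.6]
gripper_width: 0.0855
grasp_force: 0.0
t 0.9833 pos [ 402.8 -223.   129.8] yaw 0.1 w 85.5 F 0.0 shift [-0.8  2.  -0.2] twist 0.1
```

```bash

python3 -m crank '[[[1,-1,2,35,0],[1,-1,2,70,0],[1,-1,2,95,0],[1,-1,2,111,0],[1,-1,2,111,0]]]' 40 | head -2
python3 -m crank '[[[0.3,0,0,0,0],[0.3,0,0,0,0],[0.3,0,0,0,0],[0.3,0,0,0,0],[0.3,0,0,0,0]]]'
python3 -m crank '[[[0.3,0,0,0,0],[0.3,0,0,0,0],[0.3,0,0,0,0],[0.3,0,0,0,0],[0.3,0,0,0,0]]]'
python3 to.py 402 -225 130 0
```

```text
time_s: 1.4
position: [0.3986, -0.2259, 0.0163]
time_s: 1.82
position: [0.4036, -0.23, 0.0222]
tool_rot: [1.0, -0.0, 0.002, 0.001]
ft_force: [0.6, -0.9, 5.2]
gripper_width: 0.0512
grasp_force: 42.1
time_s: 2.23
position: [0.4036, -0.23, 0.0222]
tool_rot: [1.0, -0.0, 0.002, 0.001]
ft_force: [-0.8, 0.9, 6.6]
gripper_width: 0.0514
grasp_force: 42.3
t 2.2333 pos [ 403.6 -230.    22.2] yaw -0.0 w 51.4 F 42.26203501224518 shift [  -1.3   -4.7 -107.8] twist -0.0
```

```bash

python3 -m crank '[[[0.3,0,0,-15,0],[0.3,0,0,-40,0],[0.3,0,0,-75,0],[0.3,0,0,-110,0],[0.3,0,0,-110,0]]]'
python3 -m crank '[[[0.3,10,-31,0,0],[0.3,20,-62,0,0],[0.3,30,-93,0,0],[0.3,40,-124,0,0],[0.3,48,-155,0,0]]]' | head -2
python3 -m crank '[[[0.3,10,-31,0,0],[0.3,20,-62,0,0],[0.3,30,-93,0,0],[0.3,40,-124,0,0],[0.3,48,-155,0,0]]]'  | head -2
python3 -m crank '[[[0.3,10,-31,0,0],[0.3,20,-62,0,0],[0.3,30,-93,0,0],[0.3,40,-124,0,0],[0.3,48,-155,0,0]]]'  | head -2
python3 -m crank '[[[0.3,10,-31,0,0],[0.3,20,-62,0,0],[0.3,30,-93,0,0],[0.3,40,-124,0,0],[0.3,48,-155,0,0]]]'
python3 to.py 595 392 28 0
```

```text
time_s: 2.65
position: [0.4065, -0.2323, 0.1378]
tool_rot: [1.0, 0.0, 0.006, 0.005]
ft_force: [1.2, -1.2, -1.3]
gripper_width: 0.0514
grasp_force: 42.1
time_s: 3.07
position: [0.4501, -0.0724, 0.1301]
time_s: 3.48
position: [0.4981, 0.0828, 0.13]
time_s: 3.9
position: [0.546, 0.2377, 0.1296]
time_s: 4.32
position: [0.594, 0.3924, 0.1293]
tool_rot: [1.0, 0.0, -0.0, 0.0]
ft_force: [0.1, -0.7, -1.5]
gripper_width: 0.0514
grasp_force: 42.4
t 4.3167 pos [594.  392.4 129.3] yaw 0.0 w 51.4 F 42.38300442695618 shift [  1.    0.4 101.3] twist 0.0
```

```bash

python3 -m crank '[[[0.3,1,0,30,0],[0.3,1,0,60,0],[0.3,1,0,80,0],[0.3,1,0,92,0],[0.3,1,0,97,0]]]' | head -4
python3 -m crank '[[[0.3,0,0,1,0],[0.3,0,0,2,0],[0.3,0,0,3,0],[0.3,0,0,4,0],[0.3,0,0,4,0]]]'| head -4
python3 -m crank '[[[0.3,0,0,1,0],[0.3,0,0,2,0],[0.3,0,0,2,0]]]'| head -4
```

```text
time_s: 4.73
position: [0.5924, 0.3899, 0.0292]
tool_rot: [1.0, 0.0, -0.003, 0.002]
ft_force: [-0.9, -0.3, -0.8]
time_s: 5.15
position: [0.5959, 0.3917, 0.0309]
tool_rot: [1.0, -0.0, 0.001, -0.001]
ft_force: [0.3, 0.4, -1.7]
time_s: 5.4
position: [0.5949, 0.3912, 0.0274]
tool_rot: [1.0, 0.0, 0.0, -0.0]
ft_force: [0.5, -0.7, -2.1]
```

```bash

python3 -m crank '[[[0.3,0,0,0.5,0],[0.3,0,0,1,0],[0.3,0,0,1,0]]]'| sed -n '2p;4p'
python3 -m crank '[[[0.3,0,0,0.5,0],[0.3,0,0,1,0],[0.3,0,0,1,0]]]'| sed -n '2p;4p'
python3 -m crank '[[[0.3,0,0,0.5,0],[0.3,0,0,1,0],[0.3,0,0,1,0]]]'| sed -n '2p;4p'
```

```text
position: [0.5949, 0.3913, 0.0263]
ft_force: [-0.8, -0.3, -0.9]
position: [0.595, 0.3913, 0.0263]
ft_force: [-3.2, -0.6, 5.0]
position: [0.595, 0.3914, 0.0263]
ft_force: [-5.3, -2.3, 9.2]
```

```bash

python3 -m crank '[[[0.7,0,0,-2,0],[0.8,0,0,-2,0],[0.9,0,0,-2,0],[0.9,0,0,-2,0]]]' | sed -n '2p;4,6p'
python3 -m crank '[[[0.9,0,0,-15,0],[0.9,0,0,-45,0],[0.9,0,0,-80,0],[0.9,0,0,-100,0],[0.9,0,0,-100,0]]]' | sed -n '2p'
python3 -m crank '[[[1,-11,32,0,0],[1,-22,64,0,0],[1,-34,96,0,0],[1,-46,128,0,0],[1,-57,160,0,0]]]' | sed -n '2p'
python3 -m crank '[[[1,-11,32,0,0],[1,-22,64,0,0],[1,-34,96,0,0],[1,-46,128,0,0],[1,-57,160,0,0]]]' | sed -n '2p'
python3 -m crank '[[[1,-11,32,0,0],[1,-22,64,0,0],[1,-34,96,0,0],[1,-46,128,0,0],[1,-57,160,0,0]]]' | sed -n '2p'
python3 to.py 425 -88 20 0; python3 - <<'E'
from h import *
p,W=cloud('top'); print('red',*obj(W,172,175,.055,.08,30)); print('brown',*obj(W,357,238,.055,.08,16)); cv2.imwrite('pics/a.png',p[100:300,100:520,::-1])
E
```

```text
position: [0.5949, 0.3913, 0.0259]
ft_force: [0.3, 0.4, 0.6]
gripper_width: 0.0772
grasp_force: 0.0
position: [0.5994, 0.3937, 0.1353]
position: [0.5367, 0.2299, 0.1261]
position: [0.4798, 0.0699, 0.1263]
position: [0.4229, -0.0899, 0.1264]
t 8.15 pos [422.9 -89.9 126.4] yaw 0.0 w 85.5 F 0.0 shift [  2.1  -1.9 106.4] twist 0.0
red 367 [593. 390.] [52. 52.] 83.4 [592.3 389.3  65.1]
brown 24 [403. -80.] [17. 10.] 43.3 [402.6 -80.2  61.4]
```

View pics/a.png

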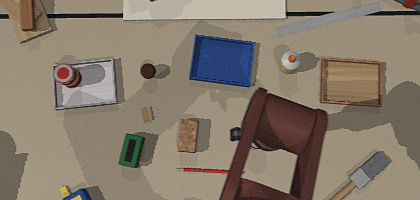

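The red tin stands in the steel tray at crop (67,75), and the arm is over the brown tin.

```bash

python3 -m crank '[[[1,2,-2,35,0],[1,2,-2,70,0],[1,2,-2,95,0],[1,2,-2,106,0],[1,2,-2,106,0]]]' 40 | sed -n '2p'
python3 -m crank '[[[0.3,0,0,0,0],[0.3,0,0,0,0],[0.3,0,0,0,0],[0.3,0,0,0,0],[0.3,0,0,0,0]]]' | sed -n '2p'
python3 -m crank '[[[0.3,0,0,0,0],[0.3,0,0,0,0],[0.3,0,0,0,0]]]'
python3 -m crank '[[[0.3,0,0,-15,0],[0.3,0,0,-40,0],[0.3,0,0,-75,0],[0.3,0,0,-110,0],[0.3,0,0,-110,0]]]' | sed -n '2p;5,6p'
python3 -m crank '[[[0.3,9,-27,0,0],[0.3,18,-54,0,0],[0.3,27,-81,0,0],[0.3,36,-108,0,0],[0.3,44,-135,0,0]]]' | sed -n '2p'
python3 -m crank '[[[0.3,9,-27,0,0],[0.3,18,-54,0,0],[0.3,27,-81,0,0],[0.3,36,-108,0,0],[0.3,44,-135,0,0]]]' | sed -n '2p'
python3 -m crank '[[[0.3,9,-27,0,0],[0.3,18,-54,0,0],[0.3,27,-81,0,0],[0.3,36,-108,0,0],[0.3,44,-135,0,0]]]' | sed -n '2p;5,6p'
python3 to.py 557 318 32 0
```

```text
position: [0.4226, -0.0854, 0.0172]
position: [0.4279, -0.0874, 0.022]
time_s: 9.28
position: [0.4279, -0.0873, 0.022]
tool_rot: [1.0, 0.0, 0.002, 0.001]
ft_force: [-0.3, 0.5, 7.0]
gripper_width: 0.0516
grasp_force: 42.0
position: [0.4312, -0.0885, 0.1375]
gripper_width: 0.0514
grasp_force: 42.1
position: [0.4698, 0.0496, 0.1299]
position: [0.5136, 0.1846, 0.1295]
position: [0.5576, 0.3195, 0.1292]
gripper_width: 0.0517
grasp_force: 42.3
t 10.95 pos [557.6 319.5 129.2] yaw 0.0 w 51.7 F 42.33478367328644 shift [-0.5  1.4 97.3] twist 0.0
```

```bash

python3 -m crank '[[[0.3,0,1,30,0],[0.3,0,1,60,0],[0.3,0,1,80,0],[0.3,0,1,92,0],[0.3,0,1,97,0]]]' | sed -n '2p;4p'
python3 -m crank '[[[0.3,0,0,1,0],[0.3,0,0,2,0],[0.3,0,0,3,0],[0.3,0,0,4,0],[0.3,0,0,4,0]]]'| sed -n '2p;4p'
python3 -m crank '[[[0.3,0,0,1,0],[0.3,0,0,2,0],[0.3,0,0,2,0]]]'| sed -n '2p;4p'
python3 -m crank '[[[0.3,0,0,0.5,0],[0.3,0,0,1,0],[0.3,0,0,1,0]]]'| sed -n '2p;4p'
python3 -m crank '[[[0.3,0,0,0.5,0],[0.3,0,0,1,0],[0.3,0,0,1,0]]]'| sed -n '2p;4p'
```

```text
position: [0.5555, 0.3163, 0.0298]
ft_force: [-0.6, -0.4, -1.7]
position: [0.5588, 0.3176, 0.0306]
ft_force: [-0.8, 0.2, -0.5]
position: [0.5579, 0.3173, 0.0274]
ft_force: [0.2, 0.2, -1.4]
position: [0.5579, 0.3173, 0.0262]
ft_force: [0.5, 0.4, -0.8]
position: [0.5579, 0.3173, 0.0261]
ft_force: [-3.4, -1.7, 4.5]
```

```bash

python3 -m crank '[[[0.7,0,0,-1,0],[0.8,0,0,-1,0],[0.9,0,0,-1,0],[0.9,0,0,-1,0]]]' | sed -n '2p;4,6p'
python3 -m crank '[[[0.9,0,0,-15,0],[0.9,0,0,-45,0],[0.9,0,0,-80,0],[0.9,0,0,-100,0],[0.9,0,0,-100,0]]]' | sed -n '2p'
python3 -m crank '[[[1,10,30,0,0],[1,20,60,0,0],[1,32,95,0,0],[1,40,120,0,0],[1,45,130,0,0]]]' | sed -n '2p'
python3 -m crank '[[[1,0,0,30,0],[1,0,0,30,0]]]' | sed -n '2p'
python3 to.py 603 187 9 0
```

```text
position: [0.558, 0.3173, 0.0262]
ft_force: [-0.1, 0.5, -0.1]
gripper_width: 0.0771
grasp_force: 0.0
position: [0.5626, 0.3194, 0.1347]
position: [0.6036, 0.1838, 0.1264]
position: [0.6, 0.186, 0.0921]
t 13.8667 pos [600.  186.   92.1] yaw -0.1 w 85.4 F 0.0 shift [ 3.7 -1.1 83. ] twist -0.1
```

```bash

python3 -m crank '[[[1,0,0,30,0],[1,0,0,60,0],[1,0,0,78,0],[1,0,0,87,0],[1,0,0,87,0]]]' 30 | sed -n '2p'
python3 -m crank '[[[0.2,0,0,0,0],[0.2,0,0,0,0],[0.2,0,0,0,0],[0.2,0,0,0,0],[0.2,0,0,0,0]]]' | sed -n '2p'
python3 -m crank '[[[0.2,0,0,0,0],[0.2,0,0,0,0],[0.2,0,0,0,0]]]'
python3 -m crank '[[[0.2,0,0,-10,0],[0.2,0,0,-30,0],[0.2,0,0,-60,0],[0.2,0,0,-80,0],[0.2,0,0,-80,0]]]' | sed -n '2p;5,6p'
python3 -m crank '[[[0.2,6,38,0,0],[0.2,12,76,0,0],[0.2,18,114,0,0],[0.2,24,152,0,0],[0.2,31,191,0,0]]]' | sed -n '2p'
python3 -m crank '[[[0.2,0,0,0,0],[0.2,0,0,0,0]]]'
python3 to.py 634 -5 17 0
```

```text
position: [0.6, 0.1876, 0.0065]
position: [0.6045, 0.1877, 0.0115]
time_s: 14.95
position: [0.6045, 0.1877, 0.0114]
tool_rot: [1.0, 0.0, 0.001, -0.0]
ft_force: [-1.9, 0.1, 6.3]
gripper_width: 0.0384
grasp_force: 30.2
position: [0.6071, 0.1881, 0.0956]
gripper_width: 0.0384
grasp_force: 30.3
position: [0.633, -0.0051, 0.0885]
time_s: 15.95
position: [0.6337, -0.0062, 0.0886]
tool_rot: [1.0, -0.002, -0.001, -0.0]
ft_force: [-0.1, 0.4, 0.0]
gripper_width: 0.0384
grasp_force: 30.4
t 15.95 pos [633.7  -6.2  88.6] yaw -0.2 w 38.4 F 30.43525168992346 shift [ 0.4 -1.2 71.6] twist -0.2
```

```bash

python3 -m crank '[[[0.2,0,0,25,0],[0.2,0,0,45,0],[0.2,0,0,60,0],[0.2,0,0,67,0],[0.2,0,0,69,0]]]' | sed -n '2p;4p'
python3 -m crank '[[[0.2,0,0,1,0],[0.2,0,0,2,0],[0.2,0,0,2,0]]]'| sed -n '2p;4p'
python3 -m crank '[[[0.2,0,0,0.5,0],[0.2,0,0,1,0],[0.2,0,0,1,0]]]'| sed -n '2p;4p'
python3 -m crank '[[[0.2,0,0,0.5,0],[0.2,0,0,1,0],[0.2,0,0,1,0]]]'| sed -n '2p;4p'
```

```text
position: [0.6318, -0.0025, 0.0177]
ft_force: [-1.3, -0.2, 0.2]
position: [0.6351, -0.0036, 0.0195]
ft_force: [-0.1, -0.0, -1.4]
position: [0.6344, -0.0038, 0.0179]
ft_force: [-0.0, -0.6, 0.0]
position: [0.6339, -0.0038, 0.0162]
ft_force: [0.4, -0.2, -0.5]
```

```bash

python3 -m crank '[[[0.2,0,0,0.5,0],[0.2,0,0,1,0],[0.2,0,0,1,0]]]'| sed -n '2p;4p'
python3 -m crank '[[[0.5,0,0,0,0],[0.7,0,0,0,0],[0.8,0,0,0,0],[0.8,0,0,0,0],[0.8,0,0,0,0]]]' | sed -n '2p;4,6p'
python3 -m crank '[[[0.8,0,0,-15,0],[0.8,0,0,-45,0],[0.8,0,0,-80,0],[0.8,0,0,-110,0],[0.8,0,0,-110,0]]]' | sed -n '2p'
python3 -m crank '[[[1,-25,-11,0,3],[1,-50,-22,0,6.2],[1,-75,-33,0,6.2],[1,-100,-45,0,6.2],[1,-100,-45,0,6.2]]]' | sed -n '2p'
python3 to.py 436 85 70 -6.2; python3 - <<'E'
from h import *
p,W=cloud('scene'); cv2.imwrite('pics/b.png',cv2.resize(p[130:290,100:540,::-1],None,fx=1.8,fy=1.8))
E
```

```text
position: [0.634, -0.0037, 0.0155]
ft_force: [-0.7, 0.1, 1.3]
position: [0.634, -0.0038, 0.0152]
ft_force: [-0.1, -0.4, 0.3]
gripper_width: 0.0683
grasp_force: 0.0
position: [0.64, -0.0043, 0.1352]
position: [0.5283, 0.0433, 0.1242]
t 18.6167 pos [528.3  43.3 124.2] yaw -6.1 w 85.4 F 0.0 shift [-95.8 -31.7  54.9] twist 0.1
```

View pics/b.png

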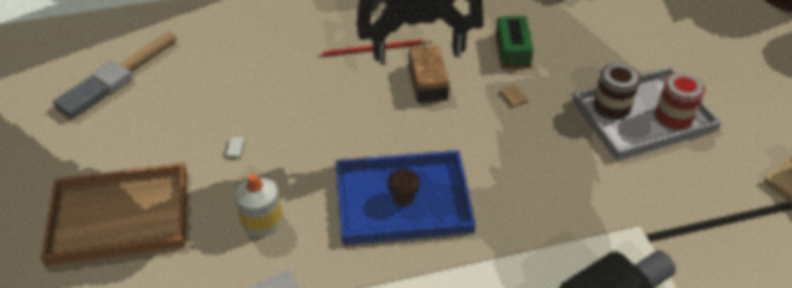

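Both tins stand in the steel tray at (617,90) and (680,100), and the knob stands on its foot in the blue tray at (403,187). The bottle at (258,205) has not moved. Next are the blocks.

```bash

python3 -m crank '[[[1,-30,-10,15,0],[1,-60,-20,30,0],[1,-97,-32,55,0],[1,-97,-32,55,0],[1,-97,-32,55,0]]]' 40 | sed -n '2p'
python3 -m crank '[[[1,0,0,0,0],[1,0,0,0,0]]]' | sed -n '2p'
python3 to.py 436 85 12 -6.2
```

```text
position: [0.4371, 0.0839, 0.068]
position: [0.4446, 0.0832, 0.0723]
t 19.25 pos [444.6  83.2  72.3] yaw -6.2 w 85.3 F 0.0 shift [-9.1 -0.8 60.3] twist -0.0
```

```bash

python3 -m crank '[[[1,-5,-1,20,0],[1,-5,-1,40,0],[1,-5,-1,55,0],[1,-5,-1,60,0],[1,-5,-1,60,0]]]' 40 | sed -n '2p'
python3 -m crank '[[[1,0,0,0,0],[1,0,0,0,0]]]' 40 | sed -n '2p'
python3 -m crank '[[[0.3,0,0,0,0],[0.3,0,0,0,0],[0.3,0,0,0,0],[0.3,0,0,0,0],[0.3,0,0,0,0]]]' | sed -n '2p'
python3 -m crank '[[[0.3,0,0,0,0],[0.3,0,0,0,0],[0.3,0,0,0,0]]]'
python3 -m crank '[[[0.3,0,0,-10,0],[0.3,0,0,-40,0],[0.3,0,0,-80,0],[0.3,0,0,-110,0],[0.3,0,0,-110,0]]]' | sed -n '2p;5,6p'
python3 to.py 569 -384 122 -5
```

```text
position: [0.4374, 0.0846, 0.0102]
position: [0.4383, 0.085, 0.0117]
position: [0.4369, 0.0852, 0.011]
time_s: 20.5
position: [0.4369, 0.0852, 0.011]
tool_rot: [0.999, -0.054, 0.001, -0.0]
ft_force: [-1.1, -0.0, 4.7]
gripper_width: 0.0441
grasp_force: 42.7
position: [0.4413, 0.0854, 0.1272]
gripper_width: 0.0443
grasp_force: 42.0
t 20.9167 pos [441.3  85.4 127.2] yaw -6.2 w 44.3 F 42.03461766242981 shift [177.4 452.9   6.6] twist -1.2
```

```bash

python3 -m crank '[[[0.3,12,30,0,0],[0.3,24,60,0,0],[0.3,36,90,0,0],[0.3,48,120,0,0],[0.3,61,151,0,0]]]' | sed -n '2p'
python3 -m crank '[[[0.3,12,30,0,0],[0.3,24,60,0,0],[0.3,36,90,0,0],[0.3,48,120,0,0],[0.3,61,151,0,0]]]' | sed -n '2p'
python3 -m crank '[[[0.3,12,30,0,0],[0.3,24,60,0,0],[0.3,36,90,0,0],[0.3,48,120,0,-1.2],[0.3,61,151,0,-1.2]]]' | sed -n '2p;5,6p'
python3 -m crank '[[[0.3,0,0,0,0],[0.3,0,0,0,0],[0.3,0,0,0,0]]]'| sed -n '2p'
python3 to.py 569 -384 15 -5
```

```text
position: [0.4795, -0.0726, 0.1195]
position: [0.5239, -0.2292, 0.1191]
position: [0.5684, -0.3856, 0.1188]
gripper_width: 0.0442
grasp_force: 42.0
position: [0.5681, -0.384, 0.1188]
t 22.4167 pos [ 568.1 -384.   118.8] yaw -5.0 w 43.9 F 41.95413529872894 shift [  1.1   0.2 103.8] twist -0.0
```

Contact is expected at TCP z of about 15.

```bash

python3 -m crank '[[[0.3,1,0,30,0],[0.3,1,0,60,0],[0.3,1,0,85,0],[0.3,1,0,95,0],[0.3,1,0,99,0]]]' | sed -n '2p;4p'
python3 -m crank '[[[0.3,0,0,0,0],[0.3,0,0,1,0],[0.3,0,0,2,0]]]'| sed -n '2p;4p'
python3 -m crank '[[[0.3,0,0,0.5,0],[0.3,0,0,1,0],[0.3,0,0,1,0]]]'| sed -n '2p;4p'
python3 -m crank '[[[0.3,0,0,0.5,0],[0.3,0,0,1,0],[0.3,0,0,1,0]]]'| sed -n '2p;4p'
python3 -m crank '[[[0.3,0,0,0.5,0],[0.3,0,0,1,0],[0.3,0,0,1,0]]]'| sed -n '2p;4p'
```

```text
position: [0.5678, -0.3817, 0.0178]
ft_force: [-0.5, 0.8, -0.7]
position: [0.5719, -0.3862, 0.0219]
ft_force: [0.7, 0.7, -0.8]
position: [0.5707, -0.3855, 0.0192]
ft_force: [-0.5, -0.8, -1.4]
position: [0.5701, -0.3851, 0.0172]
ft_force: [-0.3, 0.2, -0.6]
position: [0.5701, -0.385, 0.0161]
ft_force: [-0.3, -0.0, -0.1]
```

```bash

python3 -m crank '[[[0.3,0,0,0.5,0],[0.3,0,0,1,0],[0.3,0,0,1,0]]]'| sed -n '2p;4p'
python3 -m crank '[[[0.3,0,0,0.5,0],[0.3,0,0,0.5,0],[0.3,0,0,0.5,0]]]'| sed -n '2p;4p'
python3 -m crank '[[[0.6,0,0,0,0],[0.7,0,0,0,0],[0.7,0,0,0,0],[0.7,0,0,0,0]]]' | sed -n '2p;4,6p'
python3 -m crank '[[[0.7,0,0,-15,0],[0.7,0,0,-45,0],[0.7,0,0,-80,0],[0.7,0,0,-110,0],[0.7,0,0,-110,0]]]' | sed -n '2p'
python3 to.py 401 228 125 -13.6
```

```text
position: [0.5702, -0.3851, 0.0152]
ft_force: [0.8, -0.3, -1.1]
position: [0.5703, -0.3851, 0.0151]
ft_force: [-0.6, 1.1, 2.1]
position: [0.5703, -0.3851, 0.0148]
ft_force: [0.1, -0.5, -0.4]
gripper_width: 0.0601
grasp_force: 0.0
position: [0.575, -0.389, 0.1355]
t 25.0833 pos [ 575.  -389.   135.5] yaw -5.0 w 59.9 F 0.0 shift [-227.  -599.6    1.9] twist 8.6
```

```bash

python3 -m crank '[[[1,-11,-30,0,0],[1,-22,-60,0,0],[1,-33,-90,0,0],[1,-44,-120,0,0],[1,-55.5,-149,0,0]]]' | sed -n '2p'
python3 -m crank '[[[1,-11,-30,0,0],[1,-22,-60,0,0],[1,-33,-90,0,0],[1,-44,-120,0,0],[1,-55.5,-149,0,0]]]' | sed -n '2p'
python3 -m crank '[[[1,-11,-30,0,0],[1,-22,-60,0,0],[1,-33,-90,0,0],[1,-44,-120,0,0],[1,-55.5,-149,0,0]]]' | sed -n '2p'
python3 -m crank '[[[1,-11,-30,0,3],[1,-22,-60,0,6],[1,-33,-90,0,8.6],[1,-44,-120,0,8.6],[1,-55.5,-149,0,8.6]]]' | sed -n '2p'
python3 -m crank '[[[1,0,0,25,0],[1,0,0,55,0],[1,0,0,55,0],[1,0,0,55,0],[1,0,0,55,0]]]' | sed -n '2p'
python3 to.py 401 228 12 -13.6
python3 - <<'E'
from h import *
p,W=cloud('top'); print('cork',*obj(W,465,182,.03,.06,34))
E
```

```text
position: [0.5277, -0.2306, 0.1259]
position: [0.4854, -0.0772, 0.1259]
position: [0.4432, 0.0761, 0.1261]
position: [0.4008, 0.2297, 0.1261]
position: [0.4018, 0.228, 0.0711]
t 27.1667 pos [401.8 228.   71.1] yaw -13.6 w 85.3 F 0.0 shift [-0.8  0.3 59.1] twist -0.0
cork 558 [ 569. -385.] [46. 81.] 86.0 [ 567.9 -383.3   39.5]
```

```bash

python3 -m crank '[[[1,0,0,20,0],[1,0,0,40,0],[1,0,0,55,0],[1,0,0,59,0],[1,0,0,59,0]]]' 40 | sed -n '2p'
python3 -m crank '[[[1,0,0,0,0],[1,0,0,0,0]]]' 40 | sed -n '2p'
python3 -m crank '[[[0.3,0,0,0,0],[0.3,0,0,0,0],[0.3,0,0,0,0],[0.3,0,0,0,0],[0.3,0,0,0,0]]]' | sed -n '2p'
python3 -m crank '[[[0.3,0,0,0,0],[0.3,0,0,0,0],[0.3,0,0,0,0]]]'
python3 -m crank '[[[0.3,0,0,-10,0],[0.3,0,0,-40,0],[0.3,0,0,-80,0],[0.3,0,0,-110,0],[0.3,0,0,-110,0]]]' | sed -n '2p;5,6p'
python3 -m crank '[[[0.3,0,0,0,-3],[0.3,0,0,0,-6],[0.3,0,0,0,-8.6],[0.3,0,0,0,-8.6],[0.3,0,0,0,-8.6]]]' | sed -n '2p;5,6p'
python3 to.py 575 -310 122 -5
```

```text
position: [0.4012, 0.2277, 0.0112]
position: [0.4026, 0.2284, 0.0125]
position: [0.4016, 0.2282, 0.0115]
time_s: 28.47
position: [0.4016, 0.2282, 0.0115]
tool_rot: [0.993, -0.118, 0.001, -0.0]
ft_force: [-0.1, -0.4, 5.9]
gripper_width: 0.044
grasp_force: 42.5
position: [0.4057, 0.2299, 0.1278]
gripper_width: 0.044
grasp_force: 41.9
position: [0.4001, 0.2277, 0.1201]
gripper_width: 0.0443
grasp_force: 41.9
t 29.3 pos [400.1 227.7 120.1] yaw -5.1 w 44.3 F 41.89398765563965 shift [221.6 520.1  -1.8] twist -0.1
```

```bash

python3 -m crank '[[[0.3,11,26,0,0],[0.3,22,52,0,0],[0.3,33,78,0,0],[0.3,44,104,0,0],[0.3,55.5,130,0,0]]]' | sed -n '2p'
python3 -m crank '[[[0.3,11,26,0,0],[0.3,22,52,0,0],[0.3,33,78,0,0],[0.3,44,104,0,0],[0.3,55.5,130,0,0]]]' | sed -n '2p'
python3 -m crank '[[[0.3,11,26,0,0],[0.3,22,52,0,0],[0.3,33,78,0,0],[0.3,44,104,0,0],[0.3,55.5,130,0,0]]]' | sed -n '2p'
python3 -m crank '[[[0.3,11,26,0,0],[0.3,22,52,0,0],[0.3,33,78,0,0],[0.3,44,104,0,0],[0.3,55.5,130,0,0]]]' | sed -n '2p;5,6p'
python3 -m crank '[[[0.3,0,0,0,0],[0.3,0,0,0,0],[0.3,0,0,0,0]]]'| sed -n '2p'
python3 to.py 575 -310 15.5 -5
```

```text
position: [0.4446, 0.0925, 0.1204]
position: [0.4886, -0.042, 0.1203]
position: [0.5326, -0.1762, 0.1201]
position: [0.5765, -0.3104, 0.1198]
gripper_width: 0.0442
grasp_force: 41.8
position: [0.576, -0.3086, 0.1197]
t 31.2167 pos [ 576.  -308.6  119.7] yaw -5.0 w 44.1 F 41.78013324737549 shift [ -0.7   1.6 104.2] twist -0.0
```

```bash

python3 -m crank '[[[0.3,-1,1,30,0],[0.3,-1,1,60,0],[0.3,-1,1,85,0],[0.3,-1,1,95,0],[0.3,-1,1,99,0]]]' | sed -n '2p;4p'
python3 -m crank '[[[0.3,0,0,0,0],[0.3,0,0,1,0],[0.3,0,0,2,0]]]'| sed -n '2p;4p'
python3 -m crank '[[[0.3,0,0,0.5,0],[0.3,0,0,1,0],[0.3,0,0,1,0]]]'| sed -n '2p;4p'
python3 -m crank '[[[0.3,0,0,0.5,0],[0.3,0,0,1,0],[0.3,0,0,1,0]]]'| sed -n '2p;4p'
python3 -m crank '[[[0.3,0,0,0.5,0],[0.3,0,0,1,0],[0.3,0,0,1,0]]]'| sed -n '2p;4p'
python3 -m crank '[[[0.3,0,0,0.5,0],[0.3,0,0,1,0],[0.3,0,0,1,0]]]'| sed -n '2p;4p'
```

```text
position: [0.5732, -0.3074, 0.0186]
ft_force: [0.1, 0.9, -1.0]
position: [0.5775, -0.3112, 0.0222]
ft_force: [0.4, 0.1, -0.6]
position: [0.5763, -0.3107, 0.0197]
ft_force: [0.4, 0.1, -0.9]
position: [0.5756, -0.3103, 0.0177]
ft_force: [0.8, -0.1, -2.1]
position: [0.5756, -0.3102, 0.0166]
ft_force: [0.3, 0.4, -1.0]
position: [0.5757, -0.3103, 0.0156]
ft_force: [0.9, 0.4, -1.2]
```

```bash

python3 -m crank '[[[0.3,0,0,0.4,0],[0.3,0,0,0.7,0],[0.3,0,0,0.7,0]]]'| sed -n '2p;4p'
python3 -m crank '[[[0.6,0,0,0,0],[0.68,0,0,0,0],[0.68,0,0,0,0],[0.68,0,0,0,0]]]' | sed -n '2p;4,6p'
python3 -m crank '[[[0.68,0,0,-15,0],[0.68,0,0,-45,0],[0.68,0,0,-80,0],[0.68,0,0,-110,0],[0.68,0,0,-110,0]]]' | sed -n '2p'
python3 -m crank '[[[0.7,-40,0,-10,0],[0.7,-80,0,-20,0],[0.7,-120,0,-30,0],[0.7,-160,0,-40,0],[0.7,-190,0,-50,0]]]' | sed -n '2p'
python3 -m crank '[[[0.7,0,0,0,0],[0.7,0,0,0,0]]]' | sed -n '2p'
python3 - <<'E'
from h import *
p,W=cloud('top')
for n,u,v,z0,z1,r in [('green',437,182,.03,.05,16),('cork',467,182,.03,.05,16),('knob',323,160,.03,.06,18),('brown',198,190,.055,.08,16),('red',167,175,.055,.08,18),('bottle',390,160,.03,.1,18)]:
    print(n,*obj(W,u,v,z0,z1,r))
cv2.imwrite('pics/c.png',cv2.resize(p[120:280,140:500,::-1],None,fx=2.2,fy=2.2,interpolation=cv2.INTER_CUBIC))
E
```

```text
position: [0.5757, -0.3103, 0.0156]
ft_force: [-1.4, 1.6, 2.7]
position: [0.5758, -0.3104, 0.015]
ft_force: [0.1, -0.9, -0.3]
gripper_width: 0.0579
grasp_force: 0.0
position: [0.5808, -0.3136, 0.1352]
position: [0.3837, -0.2928, 0.1754]
position: [0.3859, -0.2942, 0.1765]
green 513 [ 573. -309.] [45. 75.] 86.8 [ 571.7 -308.6   39.6]
cork 556 [ 569. -385.] [47. 82.] 84.1 [ 567.8 -383.1   39.5]
knob 181 [634.  -3.] [36. 38.] 89.9 [632.9  -3.4  39.8]
brown 367 [554. 316.] [53. 52.] 83.6 [553.2 315.5  65. ]
red 409 [583. 369.] [99. 52.] 66.3 [589.8 386.3  65.1]
bottle 346 [ 621. -178.] [48. 49.] 89.3 [ 616.6 -175.    61.6]
```

View pics/c.png

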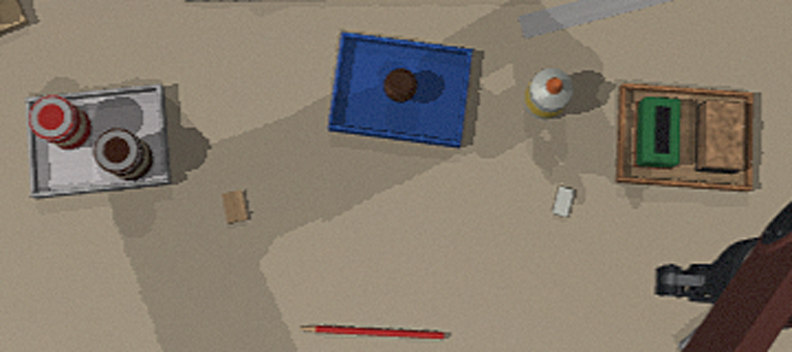

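All five things stand on their trays' floors: tins at (57,118) and (120,150), knob (400,85), green block (660,132), cork block (722,135). The tops are at the right heights and the bottle at (550,92) is where it started, so I hand in.

```bash
python3 -c "
from station import arm
print(arm.hand_in())"
```

```text
the job is handed in; nothing more can be done
None
```

The job is handed in: both blocks lie flat in the wooden tray, both tins stand upright in the steel tray, the knob stands on its foot in the blue tray, and the glue bottle has not moved; the hand-in gave no verdict.

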